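# Unstack the topping tins into their nests

## Task

Take the two stacks of lidded topping tins on the drive-through counter apart, and set every one of the five tins into the low black nest of its own shape and size, flat on the nest's floor with its lid up. Keep each tin upright all the while: none may tip over.

Things in the scene. Friction and masses are not known exactly. Their poses are not given: they have to be found in the camera images.
- tin_round_large_center (a point): Large round tin, 66 mm across, 38 mm tall, about 170 g, dark steel with a flat white lid that is flush with its sides; at the start it stands on the counter as the bottom of one of the two stacks. The point is its centre, 19 mm above its underside; z is up. A cup, a shaker and a carton, up to 75 mm tall, stand among stacks and nests, centres at least 120 mm apart; the stacks are 104 and 72 mm tall.
- tin_square_large_center (a point): Large square tin, 64 x 64 mm, 38 mm tall, about 190 g, dark steel with a flat white lid that is flush with its sides; at the start it stands on the counter as the bottom of the other stack. The point is its centre, 19 mm above its underside; z is up, x and y are square to its sides.
- tin_oblong_center (a point): Oblong tin, 78 mm long (along its x) and 38 mm wide (along its y), 34 mm tall, about 130 g, dark steel with a flat white lid that is flush with its sides; at the start it stands on one of the two large tins, at any angle. The point is its centre, 17 mm above its underside; z is up, x and y are square to its sides.
- tin_round_small_center (a point): Small round tin, 48 mm across, 34 mm tall, about 90 g, dark steel with a flat white lid that is flush with its sides; at the start it stands on the other large tin. The point is its centre, 17 mm above its underside; z is up.
- tin_square_small_center (a point): Small square tin, 34 x 34 mm, 32 mm tall, about 60 g, dark steel with a flat white lid that is flush with its sides; at the start it stands on the oblong tin, its sides nearly parallel to it. The point is its centre, 16 mm above its underside; z is up, x and y are square to its sides.
- nest_round_large: Low black nest fixed on the counter for the large round tin: round, 82 mm across inside, so 8 mm free all round the centred tin; rim 4 mm thick, its top 7 mm above the counter; flat inner floor 2 mm above the counter. Origin: centre of the underside, on the counter; z is up.
- nest_square_large: Low black nest fixed on the counter for the large square tin: 80 mm (along its x) by 80 mm (along its y) inside, so 8 mm free all round the centred tin; rim 4 mm thick, its top 7 mm above the counter; flat inner floor 2 mm above the counter. Origin: centre of the underside, on the counter; z is up.
- nest_oblong: Low black nest fixed on the counter for the oblong tin: 94 mm (along its x) by 54 mm (along its y) inside, so 8 mm free all round the centred tin; rim 4 mm thick, its top 7 mm above the counter; flat inner floor 2 mm above the counter. Origin: centre of the underside, on the counter; z is up.
- nest_round_small: Low black nest fixed on the counter for the small round tin: round, 64 mm across inside, so 8 mm free all round the centred tin; rim 4 mm thick, its top 7 mm above the counter; flat inner floor 2 mm above the counter. Origin: centre of the underside, on the counter; z is up.
- nest_square_small: Low black nest fixed on the counter for the small square tin: 50 mm (along its x) by 50 mm (along its y) inside, so 8 mm free all round the centred tin; rim 4 mm thick, its top 7 mm above the counter; flat inner floor 2 mm above the counter. Origin: centre of the underside, on the counter; z is up.

How it is judged:
At the end, for the whole second after the job is handed in: Each of the five tins stands in the nest of its own shape and size: its centre within 12 mm of the nest's centre sideways, its underside within 3 mm of the nest's floor, lid up and level within 0.1 rad (horizontal distance between tin_round_large_center and nest_round_large below 0.012 m and z of tin_round_large_center in the frame of nest_round_large below 0.024 m and angle between each of tin_round_large_center, tin_square_large_center, tin_oblong_center, tin_round_small_center, tin_square_small_center's own z axis and vertical below 0.1 rad and horizontal distance between tin_square_large_center and nest_square_large below 0.012 m and z of tin_square_large_center in the frame of nest_square_large below 0.024 m and horizontal distance between tin_oblong_center and nest_oblong below 0.012 m and z of tin_oblong_center in the frame of nest_oblong below 0.022 m and horizontal distance between tin_round_small_center and nest_round_small below 0.012 m and z of tin_round_small_center in the frame of nest_round_small below 0.022 m and horizontal distance between tin_square_small_center and nest_square_small below 0.012 m and z of tin_square_small_center in the frame of nest_square_small below 0.021 m); the robot touches nothing.
It fails at once if the large round tin is tipped by more than 0.6 rad (angle between tin_round_large_center's own z axis and vertical above 0.6 rad).
It fails at once if the large square tin is tipped by more than 0.6 rad (angle between tin_square_large_center's own z axis and vertical above 0.6 rad).
It fails at once if the oblong tin is tipped by more than 0.6 rad (angle between tin_oblong_center's own z axis and vertical above 0.6 rad).
It fails at once if the small round tin is tipped by more than 0.6 rad (angle between tin_round_small_center's own z axis and vertical above 0.6 rad).
It fails at once if the small square tin is tipped by more than 0.6 rad (angle between tin_square_small_center's own z axis and vertical above 0.6 rad).
It also fails if it takes over 125 s, if anything falls off the work surface, if the arm or the gripper's body presses on something with over 40 N, if the wrist force passes 120 N, or if a joint passes its speed limit or range.

## Robot

A 6-joint arm with a two-finger parallel gripper is mounted at the origin on the work surface. World frame = base frame: x ahead of the robot, y to its left, z up, the work surface at z = 0. Lengths are in m, angles in rad, forces in N, time in s.
With the tool pointing down it reaches from about 0.35 to 0.975 m from the base axis. Payload 7.1 kg.
Tool frame: the origin (TCP) lies at the very end of the fingers, on their centre line; the grasp point (between the pads) lies 19 mm behind it; z points along the fingers, y is the line along which they close (so a half turn about z gives the same grasp; the last joint's range is limited). The gripper opens to 88 mm and grips with 3 to 60 N. Pads are 20 mm wide; open, the fingers measure 115 mm over their backs; the gripper's body (75 mm by 178 mm) begins 61 mm behind the grasp point.
Start: joints at [1.321, 0.423, 1.63, -0, 1.089, -0.019], TCP at [0.143, 0.608, 0.223] pointing down, gripper open.
Joint ranges: [-3, 3], [-0.9, 2.11], [0.09, 2.58], [-1.31, 4.45], [0.11, 2.69], [-2.54, 2.54]. Speed limits (rad/s): [2.39, 2.39, 3.01, 3.14, 3.14, 3.14].

## Interface

Orientations are given as a unit quaternion [x, y, z, w].
In Python, from bench import telemetry, capture, calibration, ticket gives the robot as it stands.
- The arm moves only by the tool play_rows, never from a script. Its argument "rows" is a list of rows, each an object of numbers: "tx", "ty", "tz": the shift along the world's x, y, z in mm; "wx", "wy", "wz": the turn, a rotation vector about the world's x, y, z in degrees. A call has exactly 8 rows; each row shifts and turns the commanded pose from where the row before left it; what a row does not reach is not made up. A row lasts 1/8 s, in which the tool goes at most 62.5 mm and 10.7 degrees, less where a joint would pass 70% of its speed; a pose out of reach is approached as far as the arm can. A call with a gripper value outside its range is refused whole. "fingers" is the opening, from 0 (shut) to 1 (fully open), set as the call begins (left out, the last holds). The fingers move at their own pace and stop on an object; the grip force is fixed at half the most. Time passes only in rows, so rows that do not move let the fingers close, or fill a call up. It gives the time, the measured TCP pose, the force, the opening and the grip force at its end, in the units of the state.
- telemetry.get_state(): the state, without advancing time (a new reading comes with each control period).
- capture(name): name is "scene" or "top" or "wrist"; returns (picture, depth): 420x560x3 uint8, red, green, blue; 420x560 float32, m along the optical axis (not along the pixel's ray), 0 where there is no reading.
- calibration(name): a dict with "K" (3x3 intrinsics, pixels), "extrinsics" (4x4, takes a point from camera to world coordinates). Camera axes: x right, y down, z forward; pixel columns grow to the right and rows downward; lengths in m; the calibration is good to about 2 mm. A picture is of the moment at which its call begins: read the wrist's pose just before it. calibration takes no time and is no camera call; for the wrist camera it gives the pose at the moment of the call.
- ticket.close_job(): hands the job in; it is judged then, once.
The state is a dict: "t": time; "joints": joint angles; "qd": joint speeds; "tau": joint torques, N m; "position": TCP position; "eef_rot": TCP orientation; "wrist_force": force on the tool from outside, world axes, zero at the start; "ft_torque": the same for the moment, N m; "width": finger opening in m; "finger_force": force on a finger pad.
Only numpy, scipy, OpenCV 4.12 (cv2) and the standard library are available. Lean on these libraries where they do the work, as an engineer would, in place of code of your own. Each camera call takes 0.05 s, during which the arm holds its last target. There are 200 camera calls.

## Working session

There is one attempt and no reset: what is moved stays moved. The work goes in short steps, Python scripts to look and compute and a tool call to move; the robot and the scene stay as the last step left them, time stands still between calls to the robot, and variables do not carry over. Pictures are saved under pics/ and viewed, at most 14 in all, crops included, and the job is handed in when it is done.

Besides the shell and the picture viewer there is one more tool, called after "Request:" as name(argument=value, ...), one argument or row to a line, values as JSON. play_rows: Moves the arm, as the interface text tells. Its arguments: {"type":"object","properties":{"rows":{"type":"array","items":{"type":"object","properties":{"tx":{"type":"number"},"ty":{"type":"number"},"tz":{"type":"number"},"wx":{"type":"number"},"wy":{"type":"number"},"wz":{"type":"number"}}}},"fingers":{"type":"number"}},"required":["rows"]}

```bash
mkdir -p pics; ls; python3 - <<'E'
from bench import telemetry, capture, calibration, ticket
import cv2,numpy as np
for n in ("top","scene"):
    p,d=capture(n); np.savez(n+'.npz',p=p,d=d); cv2.imwrite(f'pics/{n}0.png',p[:,:,::-1]); c=calibration(n); print(n,np.round(c['K'],1).tolist(),np.round(c['extrinsics'],3).tolist())
s=telemetry.get_state();print(s['t'],s['position'],s['eef_rot'],s['width'])
E
```

```text
pics
top [[440.3, 0.0, 280.1], [0.0, 440.3, 208.9], [0.0, 0.0, 1.0]] [[0.028, -0.997, 0.072, 0.461], [-1.0, -0.029, -0.008, 0.011], [0.01, -0.072, -0.997, 0.991], [0.0, 0.0, 0.0, 1.0]]
scene [[405.1, 0.0, 279.7], [0.0, 405.1, 210.9], [0.0, 0.0, 1.0]] [[0.486, 0.491, -0.723, 1.109], [0.874, -0.278, 0.399, -0.309], [-0.006, -0.826, -0.564, 0.517], [0.0, 0.0, 0.0, 1.0]]
0.1 [0.14281221 0.60795211 0.22200274] [ 1.15119539e-01  9.93351416e-01 -6.69719278e-04 -8.76083394e-05] 0.08772056072507053
```

View pics/top0.png

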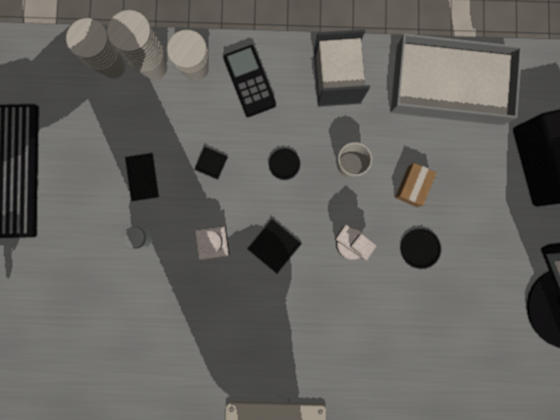

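View pics/scene0.png

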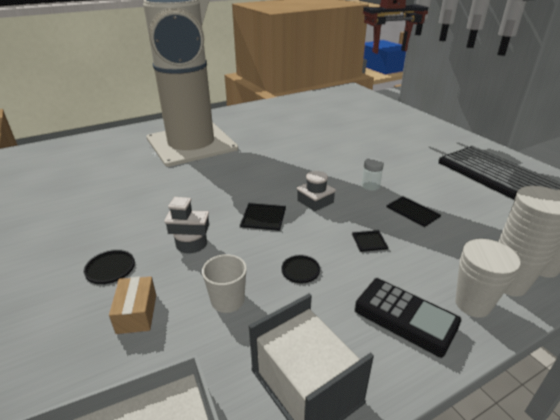

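The top view shows these nests: oblong (142,177), small square (211,162), small round (284,163), large square (274,246) and large round (420,248). Stack A is the large square with the small round on it, at (212,242). Stack B is the large round, oblong and small square, at (356,243). The cup is at (354,160), the shaker at (137,237) and the carton at (417,185). The scene view agrees.

```bash
cat > h.py <<'E'
from bench import telemetry, capture, calibration, ticket
import cv2,numpy as np
def ray(c,uv,z):
    uv=np.atleast_2d(uv).astype(float); K,T=c['K'],np.array(c['extrinsics'])
    d=np.c_[uv,np.ones(len(uv))]@np.linalg.inv(K).T@T[:3,:3].T
    o=T[:3,3]; return o+d*((z-o[2])/d[:,2])[:,None]
def cloud(c,d):
    v,u=np.indices(d.shape); K,T=c['K'],np.array(c['extrinsics'])
    P=np.stack([u,v,np.ones_like(u)],-1)*d[...,None]
    return P@np.linalg.inv(K).T@T[:3,:3].T+T[:3,3]
def rect(p):  # centre mm, sides mm, angle deg of long side
    (x,y),(w,h),a=cv2.minAreaRect((p[:,:2]*1000).astype(np.float32))
    if h>w: w,h,a=h,w,a+90
    return f"c=({x:.1f},{y:.1f}) {w:.1f}x{h:.1f} long-side yaw {(a+90)%180-90:.1f}"
def blobs(m,c,z,amin=150):
    for k in cv2.findContours(m.astype(np.uint8),cv2.RETR_EXTERNAL,cv2.CHAIN_APPROX_NONE)[0]:
        if cv2.contourArea(k)<amin: continue
        k=k[:,0,:]; print(z,'px',k.mean(0).round(),rect(ray(c,k,z)))
def st():
    s=telemetry.get_state(); q=s['eef_rot']
    from scipy.spatial.transform import Rotation as R
    y=R.from_quat(q).as_matrix()[:,1]; print('t',round(s['t'],2),'tcp',(s['position']*1000).round(1),'closing yaw',round(np.degrees(np.arctan2(y[1],y[0])),1),'tz',R.from_quat(q).as_matrix()[:,2].round(3),'w',s['width'],'F',np.round(s['wrist_force'],1),s['finger_force'])
E
python3 - <<'E'
from h import *
st()
z=np.load('top.npz');p,d=z['p'],z['d'];c=calibration('top')
P=cloud(c,d);Z=P[...,2];g=p.max(2)
print('counter z',np.median(Z[300:340,100:500]))
roi=np.zeros(g.shape,bool);roi[140:290,100:450]=1
blobs(roi&(g<25),c,.007)
for lo,hi,zz in((.095,.112,.104),(.064,.08,.072),(.03,.045,.038)):
    m=roi&(Z>lo)&(Z<hi); print('dz',zz); blobs(m,c,zz,60)
m=roi&(Z>.02)&(Z<.12); print('any');blobs(m,c,.05,60)
E
```

```text
t 0.1 tcp [142.8 608.  222. ] closing yaw 76.8 tz [-0.    -0.001 -1.   ] w 0.08772056072507053 F [-0.4 -0.4  0.1] 0.0
counter z 0.00045359010930473564
0.007 px [420. 248.] c=(452.3,-312.3) 85.4x82.3 long-side yaw -88.4
0.007 px [274. 246.] c=(449.0,14.2) 83.0x82.9 long-side yaw 52.0
0.007 px [142. 177.] c=(595.7,315.8) 98.3x59.5 long-side yaw 10.6
0.007 px [284. 163.] c=(634.8,-3.4) 66.1x63.2 long-side yaw 1.7
0.007 px [210. 162.] c=(632.3,162.2) 53.4x52.2 long-side yaw 68.6
dz 0.104
0.104 px [363. 244.] c=(458.4,-164.4) 34.0x34.0 long-side yaw 52.3
dz 0.072
0.072 px [210. 242.] c=(455.1,146.8) 45.8x43.5 long-side yaw -88.4
0.072 px [134. 237.] c=(460.0,305.6) 45.7x43.4 long-side yaw 2.9
0.072 px [356. 244.] c=(463.3,-157.1) 77.8x38.0 long-side yaw 57.0
0.072 px [355. 158.] c=(638.5,-152.2) 70.6x67.8 long-side yaw 1.0
dz 0.038
0.038 px [347. 251.] c=(440.3,-143.3) 57.2x19.2 long-side yaw 57.8
0.038 px [212. 242.] c=(453.1,147.9) 63.9x63.6 long-side yaw -80.3
0.038 px [410. 188.] c=(590.5,-294.2) 77.5x58.8 long-side yaw -21.8
any
0.05 px [212. 242.] c=(453.3,145.9) 63.7x62.8 long-side yaw -80.3
0.05 px [136. 237.] c=(460.3,306.3) 57.2x46.8 long-side yaw -87.2
0.05 px [354. 243.] c=(457.7,-156.5) 81.3x64.2 long-side yaw 57.5
0.05 px [417. 184.] c=(591.4,-290.4) 84.5x59.9 long-side yaw -21.8
0.05 px [354. 159.] c=(641.6,-155.1) 74.6x71.6 long-side yaw 1.1
```

Request:
play_rows(
  rows=[
    {"tx": 30,"ty": -45},
    {"tx": 30,"ty": -45},
    {"tx": 30,"ty": -45},
    {"tx": 30,"ty": -45},
    {"tx": 30,"ty": -45},
    {"tx": 30,"ty": -45},
    {"tx": 30,"ty": -45},
    {"tx": 30,"ty": -45},
  ],
  fingers=1,
)

```text
schema error: expected keys tx, ty, tz, wx, wy, wz
```

Request:
play_rows(
  rows=[
    {"tx": 30,"ty": -43},
    {"tx": 28,"ty": -40},
    {"tx": 14,"ty": -18},
    {"tz": -22},
    {"tz": -20},
    {},
    {},
    {},
  ],
)

```text
schema error: expected keys tx, ty, tz, wx, wy, wz
```

```bash
python3 - <<'E'
from h import *
st()
c=calibration('wrist');p,d=capture('wrist');cv2.imwrite('pics/w1.png',p[:,:,::-1])
P=cloud(c,d);Z=P[...,2]
for lo,hi,zz in((.066,.08,.072),(.032,.043,.038)):
    blobs((Z>lo)&(Z<hi),c,zz,1500)
E
```

```text
t 0.1 tcp [142.8 608.  222. ] closing yaw 76.8 tz [-0.    -0.001 -1.   ] w 0.08772056072507053 F [-0.4 -0.4  0.1] 0.0
```

View pics/w1.png

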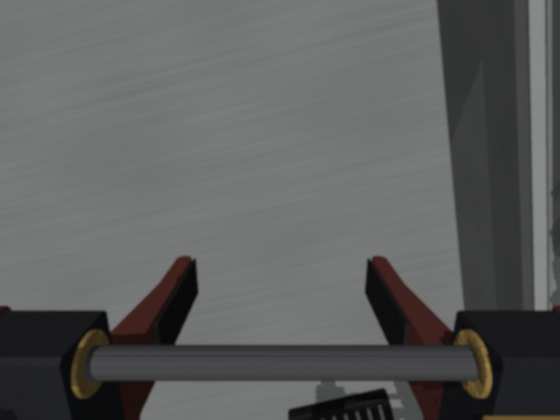

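The moves were refused because every row needs all six keys. The wrist picture therefore only shows the bare counter, with the fingers at about (185,290) and (380,290).

Request:
play_rows(
  rows=[
    {"tx": 30,"ty": -45,"tz": 0,"wx": 0,"wy": 0,"wz": 0},
    {"tx": 30,"ty": -45,"tz": 0,"wx": 0,"wy": 0,"wz": 0},
    {"tx": 30,"ty": -45,"tz": 0,"wx": 0,"wy": 0,"wz": 0},
    {"tx": 30,"ty": -45,"tz": 0,"wx": 0,"wy": 0,"wz": 0},
    {"tx": 30,"ty": -45,"tz": 0,"wx": 0,"wy": 0,"wz": 0},
    {"tx": 30,"ty": -45,"tz": 0,"wx": 0,"wy": 0,"wz": 0},
    {"tx": 30,"ty": -45,"tz": 0,"wx": 0,"wy": 0,"wz": 0},
    {"tx": 30,"ty": -45,"tz": 0,"wx": 0,"wy": 0,"wz": 0},
  ],
  fingers=1,
)

```text
t: 1.15
position: [0.3837, 0.2469, 0.2227]
eef_rot: [0.115, 0.993, 0.0, 0.0]
wrist_force: [1.0, -0.0, 0.4]
width: 0.0879
finger_force: 0.0
```

Request:
play_rows(
  rows=[
    {"tx": 30,"ty": -43,"tz": 0,"wx": 0,"wy": 0,"wz": 0},
    {"tx": 28,"ty": -40,"tz": 0,"wx": 0,"wy": 0,"wz": 0},
    {"tx": 14,"ty": -18,"tz": 0,"wx": 0,"wy": 0,"wz": 0},
    {"tx": 0,"ty": 0,"tz": -22,"wx": 0,"wy": 0,"wz": 0},
    {"tx": 0,"ty": 0,"tz": -20,"wx": 0,"wy": 0,"wz": 0},
    {"tx": 0,"ty": 0,"tz": 0,"wx": 0,"wy": 0,"wz": 0},
    {"tx": 0,"ty": 0,"tz": 0,"wx": 0,"wy": 0,"wz": 0},
    {"tx": 0,"ty": 0,"tz": 0,"wx": 0,"wy": 0,"wz": 0},
  ],
)

```text
t: 2.15
position: [0.4555, 0.1477, 0.1815]
eef_rot: [0.115, 0.993, 0.0, 0.001]
wrist_force: [0.2, -0.4, 0.9]
width: 0.0879
finger_force: 0.0
```

```bash
python3 - <<'E'
from h import *
st()
c=calibration('wrist');p,d=capture('wrist');cv2.imwrite('pics/w2.png',p[:,:,::-1])
P=cloud(c,d);Z=P[...,2]
for lo,hi,zz in((.066,.08,.072),(.032,.043,.038)):
    blobs((Z>lo)&(Z<hi),c,zz,1500)
E
```

```text
t 2.15 tcp [455.5 147.7 181.5] closing yaw 76.8 tz [ 0.001  0.    -1.   ] w 0.08789330092201382 F [ 0.2 -0.4  0.9] 0.0
0.072 px [281. 212.] c=(454.5,148.0) 47.2x47.1 long-side yaw -13.2
0.072 px [473. 173.] c=(459.0,304.5) 44.3x44.1 long-side yaw -2.4
0.038 px [283. 190.] c=(452.8,148.5) 63.9x63.4 long-side yaw 9.6
```

View pics/w2.png

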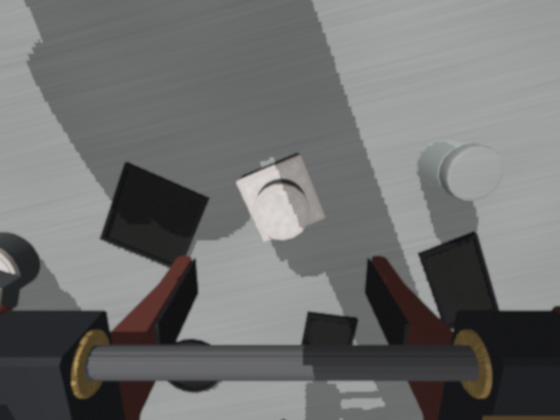

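The wrist view shows the stack at (282,205) and agrees with the top camera to 1 mm. The small round is at (454.5,148) and the large square at (453,148.5). I'll descend and grip.

Request:
play_rows(
  rows=[
    {"tx": -1,"ty": 0,"tz": -45,"wx": 0,"wy": 0,"wz": 0},
    {"tx": 0,"ty": 0,"tz": -45,"wx": 0,"wy": 0,"wz": 0},
    {"tx": 0,"ty": 0,"tz": -30,"wx": 0,"wy": 0,"wz": 0},
    {"tx": 0,"ty": 0,"tz": -12,"wx": 0,"wy": 0,"wz": 0},
    {"tx": 0,"ty": 0,"tz": 0,"wx": 0,"wy": 0,"wz": 0},
    {"tx": 0,"ty": 0,"tz": 0,"wx": 0,"wy": 0,"wz": 0},
    {"tx": 0,"ty": 0,"tz": 0,"wx": 0,"wy": 0,"wz": 0},
    {"tx": 0,"ty": 0,"tz": 0,"wx": 0,"wy": 0,"wz": 0},
  ],
)

```text
t: 3.2
position: [0.4544, 0.1476, 0.0494]
eef_rot: [0.115, 0.993, 0.0, 0.001]
wrist_force: [-0.2, 0.8, 0.2]
width: 0.0879
finger_force: 0.0
```

Request:
play_rows(
  rows=[
    {"tx": 0,"ty": 0,"tz": 0,"wx": 0,"wy": 0,"wz": 0},
    {"tx": 0,"ty": 0,"tz": 0,"wx": 0,"wy": 0,"wz": 0},
    {"tx": 0,"ty": 0,"tz": 0,"wx": 0,"wy": 0,"wz": 0},
    {"tx": 0,"ty": 0,"tz": 0,"wx": 0,"wy": 0,"wz": 0},
    {"tx": 0,"ty": 0,"tz": 0,"wx": 0,"wy": 0,"wz": 0},
    {"tx": 0,"ty": 0,"tz": 0,"wx": 0,"wy": 0,"wz": 0},
    {"tx": 0,"ty": 0,"tz": 0,"wx": 0,"wy": 0,"wz": 0},
    {"tx": 0,"ty": 0,"tz": 0,"wx": 0,"wy": 0,"wz": 0},
  ],
  fingers=0.3,
)

```text
t: 4.2
position: [0.4539, 0.1474, 0.0486]
eef_rot: [0.115, 0.993, -0.0, -0.0]
wrist_force: [-0.9, -0.3, -1.5]
width: 0.0478
finger_force: 30.0
```

Request:
play_rows(
  rows=[
    {"tx": 0,"ty": 0,"tz": 10,"wx": 0,"wy": 0,"wz": 0},
    {"tx": 0,"ty": 0,"tz": 25,"wx": 0,"wy": 0,"wz": 0},
    {"tx": 10,"ty": -8,"tz": 25,"wx": 0,"wy": 0,"wz": 0},
    {"tx": 30,"ty": -24,"tz": 10,"wx": 0,"wy": 0,"wz": 0},
    {"tx": 40,"ty": -34,"tz": 0,"wx": 0,"wy": 0,"wz": 0},
    {"tx": 40,"ty": -34,"tz": 0,"wx": 0,"wy": 0,"wz": 0},
    {"tx": 40,"ty": -34,"tz": 0,"wx": 0,"wy": 0,"wz": 0},
    {"tx": 20,"ty": -16,"tz": 0,"wx": 0,"wy": 0,"wz": 0},
  ],
)

```text
t: 5.2
position: [0.6359, -0.0046, 0.1195]
eef_rot: [0.116, 0.993, -0.0, 0.001]
wrist_force: [-0.5, 0.3, -1.2]
width: 0.0474
finger_force: 30.0
```

```bash
python3 - <<'E'
from h import *
st()
p,d=capture('top');c=calibration('top');np.savez('top2.npz',p=p,d=d);g=p.max(2)
roi=np.zeros(g.shape,bool);roi[140:290,100:450]=1
blobs(roi&(g<32),c,.007)
c=calibration('wrist');p,d=capture('wrist');g=p.max(2)
blobs((g<30),c,.007,1500);cv2.imwrite('pics/w3.png',p[:,:,::-1])
E
```

```text
t 5.2 tcp [635.9  -4.6 119.5] closing yaw 76.7 tz [ 0.002 -0.    -1.   ] w 0.04742641081111389 F [-0.5  0.3 -1.2] 29.999922215938568
0.007 px [420. 248.] c=(453.4,-312.3) 85.2x84.7 long-side yaw -89.5
0.007 px [141. 177.] c=(595.6,315.5) 99.3x58.5 long-side yaw 10.7
0.007 px [210. 163.] c=(631.8,162.6) 55.0x54.9 long-side yaw -21.7
0.007 px [282. 202.] c=(629.8,-2.6) 67.7x56.5 long-side yaw 74.5
0.007 px [483. 158.] c=(632.7,160.0) 58.8x55.8 long-side yaw 68.4
0.007 px [39. 35.] c=(470.0,-143.6) 50.7x36.2 long-side yaw -32.4
```

View pics/w3.png

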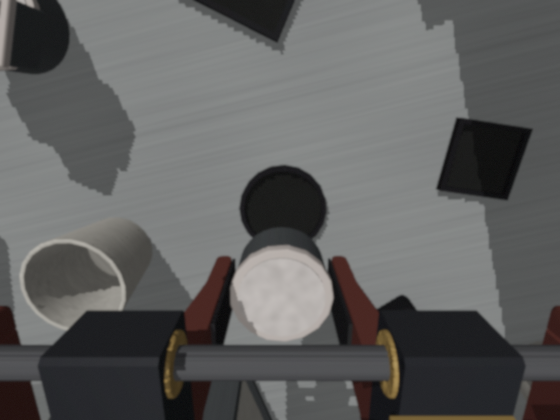

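The wrist view shows the nest at (283,208) with the held tin just short of it in the picture. The y estimates agree at about -3. I'll lower it with a 1 mm correction.

Request:
play_rows(
  rows=[
    {"tx": -1,"ty": 1,"tz": -20,"wx": 0,"wy": 0,"wz": 0},
    {"tx": 0,"ty": 0,"tz": -35,"wx": 0,"wy": 0,"wz": 0},
    {"tx": 0,"ty": 0,"tz": -30,"wx": 0,"wy": 0,"wz": 0},
    {"tx": 0,"ty": 0,"tz": -12,"wx": 0,"wy": 0,"wz": 0},
    {"tx": 0,"ty": 0,"tz": -6,"wx": 0,"wy": 0,"wz": 0},
    {"tx": 0,"ty": 0,"tz": -3,"wx": 0,"wy": 0,"wz": 0},
    {"tx": 0,"ty": 0,"tz": 0,"wx": 0,"wy": 0,"wz": 0},
    {"tx": 0,"ty": 0,"tz": 0,"wx": 0,"wy": 0,"wz": 0},
  ],
)

```text
t: 6.3
position: [0.6335, -0.0016, 0.0135]
eef_rot: [0.115, 0.993, 0.0, 0.001]
wrist_force: [0.2, -0.9, -0.4]
width: 0.0478
finger_force: 30.0
```

Request:
play_rows(
  rows=[
    {"tx": 0,"ty": 0,"tz": 0,"wx": 0,"wy": 0,"wz": 0},
    {"tx": 0,"ty": 0,"tz": 0,"wx": 0,"wy": 0,"wz": 0},
    {"tx": 0,"ty": 0,"tz": 0,"wx": 0,"wy": 0,"wz": 0},
    {"tx": 0,"ty": 0,"tz": 0,"wx": 0,"wy": 0,"wz": 0},
    {"tx": 0,"ty": 0,"tz": 0,"wx": 0,"wy": 0,"wz": 0},
    {"tx": 0,"ty": 0,"tz": 10,"wx": 0,"wy": 0,"wz": 0},
    {"tx": 0,"ty": 0,"tz": 40,"wx": 0,"wy": 0,"wz": 0},
    {"tx": 0,"ty": 0,"tz": 40,"wx": 0,"wy": 0,"wz": 0},
  ],
  fingers=1,
)

```text
t: 7.3
position: [0.6327, -0.0016, 0.1039]
eef_rot: [0.115, 0.993, -0.0, -0.0]
wrist_force: [-0.1, 0.5, 0.1]
width: 0.0875
finger_force: 0.0
```

Request:
play_rows(
  rows=[
    {"tx": -20,"ty": 16,"tz": 6,"wx": 0,"wy": 0,"wz": 5},
    {"tx": -40,"ty": 34,"tz": 0,"wx": 0,"wy": 0,"wz": 6},
    {"tx": -40,"ty": 34,"tz": 0,"wx": 0,"wy": 0,"wz": 6},
    {"tx": -40,"ty": 34,"tz": 0,"wx": 0,"wy": 0,"wz": 6},
    {"tx": -30,"ty": 24,"tz": 0,"wx": 0,"wy": 0,"wz": 0},
    {"tx": -10,"ty": 8,"tz": 0,"wx": 0,"wy": 0,"wz": 0},
    {"tx": 0,"ty": 0,"tz": -20,"wx": 0,"wy": 0,"wz": 0},
    {"tx": 0,"ty": 0,"tz": -20,"wx": 0,"wy": 0,"wz": 0},
  ],
)

```text
t: 8.3
position: [0.4544, 0.1486, 0.069]
eef_rot: [-0.085, 0.996, 0.0, 0.001]
wrist_force: [-0.0, 0.2, -0.1]
width: 0.0877
finger_force: 0.0
```

```bash
python3 - <<'E'
from h import *
st()
E
```

```text
t 8.3 tcp [454.4 148.6  69. ] closing yaw 99.8 tz [ 0.003  0.001 -1.   ] w 0.08767194090060189 F [-0.   0.2 -0.1] 0.0
```

Request:
play_rows(
  rows=[
    {"tx": -1,"ty": 0,"tz": -30,"wx": 0,"wy": 0,"wz": 0},
    {"tx": 0,"ty": 0,"tz": -20,"wx": 0,"wy": 0,"wz": 0},
    {"tx": 0,"ty": 0,"tz": -7,"wx": 0,"wy": 0,"wz": 0},
    {"tx": 0,"ty": 0,"tz": 0,"wx": 0,"wy": 0,"wz": 0},
    {"tx": 0,"ty": 0,"tz": 0,"wx": 0,"wy": 0,"wz": 0},
    {"tx": 0,"ty": 0,"tz": 0,"wx": 0,"wy": 0,"wz": 0},
    {"tx": 0,"ty": 0,"tz": 0,"wx": 0,"wy": 0,"wz": 0},
    {"tx": 0,"ty": 0,"tz": 0,"wx": 0,"wy": 0,"wz": 0},
  ],
)

```text
t: 9.3
position: [0.4521, 0.1485, 0.0119]
eef_rot: [-0.085, 0.996, 0.0, 0.0]
wrist_force: [-0.1, -0.3, 0.6]
width: 0.0878
finger_force: 0.0
```

Request:
play_rows(
  rows=[
    {"tx": 0,"ty": 0,"tz": 0,"wx": 0,"wy": 0,"wz": 0},
    {"tx": 0,"ty": 0,"tz": 0,"wx": 0,"wy": 0,"wz": 0},
    {"tx": 0,"ty": 0,"tz": 0,"wx": 0,"wy": 0,"wz": 0},
    {"tx": 0,"ty": 0,"tz": 0,"wx": 0,"wy": 0,"wz": 0},
    {"tx": 0,"ty": 0,"tz": 0,"wx": 0,"wy": 0,"wz": 0},
    {"tx": 0,"ty": 0,"tz": 0,"wx": 0,"wy": 0,"wz": 0},
    {"tx": 0,"ty": 0,"tz": 10,"wx": 0,"wy": 0,"wz": 0},
    {"tx": 0,"ty": 0,"tz": 20,"wx": 0,"wy": 0,"wz": 0},
  ],
  fingers=0.5,
)

```text
t: 10.3
position: [0.4513, 0.1482, 0.0418]
eef_rot: [-0.085, 0.996, -0.0, -0.001]
wrist_force: [-0.0, 0.2, -1.1]
width: 0.0641
finger_force: 30.0
```

Request:
play_rows(
  rows=[
    {"tx": 0,"ty": 0,"tz": 30,"wx": 0,"wy": 0,"wz": 0},
    {"tx": 0,"ty": -8,"tz": 10,"wx": 0,"wy": 0,"wz": 7},
    {"tx": 0,"ty": -26,"tz": 0,"wx": 0,"wy": 0,"wz": 7},
    {"tx": 0,"ty": -34,"tz": 0,"wx": 0,"wy": 0,"wz": 7},
    {"tx": 0,"ty": -34,"tz": 0,"wx": 0,"wy": 0,"wz": 7},
    {"tx": 0,"ty": -24,"tz": 0,"wx": 0,"wy": 0,"wz": 7},
    {"tx": 0,"ty": -8,"tz": 0,"wx": 0,"wy": 0,"wz": 7},
    {"tx": 0,"ty": 0,"tz": 0,"wx": 0,"wy": 0,"wz": 0},
  ],
)

```text
t: 11.3
position: [0.4519, 0.0139, 0.0821]
eef_rot: [-0.436, 0.9, -0.0, 0.0]
wrist_force: [-0.2, -0.6, -1.6]
width: 0.0641
finger_force: 30.0
```

```bash
python3 - <<'E'
from h import *
st()
c=calibration('wrist');p,d=capture('wrist');Z=cloud(c,d)[...,2]
blobs(Z>.07,c,.1,1500);cv2.imwrite('pics/w4.png',p[:,:,::-1])
p,d=capture('top');c=calibration('top');Z=cloud(c,d)[...,2]
roi=np.zeros(Z.shape,bool);roi[130:200,240:320]=1
blobs(roi&(Z>.028)&(Z<.045),c,.036,100)
E
```

```text
t 11.3 tcp [451.9  13.9  82.1] closing yaw 141.6 tz [ 0. -0. -1.] w 0.06410596848066856 F [-0.2 -0.6 -1.6] 29.992948472499847
0.1 px [280. 343.] c=(465.5,27.4) 300.5x115.0 long-side yaw -38.4
0.1 px [43. 51.] c=(461.0,-126.3) 34.1x32.1 long-side yaw 56.7
0.036 px [284. 161.] c=(634.1,-1.8) 46.5x46.0 long-side yaw 1.7
```

View pics/w4.png

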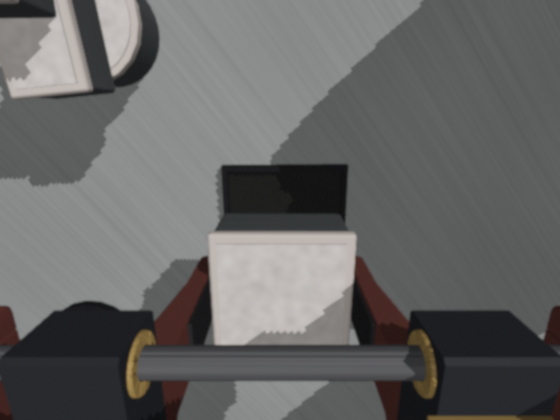

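The small round is in its nest. The view shows the square nest edge (221–348, y 165) parallel to the tin (209–356) and centred on it to within about 1.5 mm.

Request:
play_rows(
  rows=[
    {"tx": -2,"ty": 0,"tz": -15,"wx": 0,"wy": 0,"wz": 0},
    {"tx": 0,"ty": 0,"tz": -25,"wx": 0,"wy": 0,"wz": 0},
    {"tx": 0,"ty": 0,"tz": -16,"wx": 0,"wy": 0,"wz": 0},
    {"tx": 0,"ty": 0,"tz": -8,"wx": 0,"wy": 0,"wz": 0},
    {"tx": 0,"ty": 0,"tz": -3,"wx": 0,"wy": 0,"wz": 0},
    {"tx": 0,"ty": 0,"tz": -1,"wx": 0,"wy": 0,"wz": 0},
    {"tx": 0,"ty": 0,"tz": 0,"wx": 0,"wy": 0,"wz": 0},
    {"tx": 0,"ty": 0,"tz": 0,"wx": 0,"wy": 0,"wz": 0},
  ],
)

```text
t: 12.4
position: [0.4502, 0.0144, 0.014]
eef_rot: [-0.437, 0.9, -0.0, 0.0]
wrist_force: [-0.6, 1.1, -2.2]
width: 0.0641
finger_force: 30.0
```

Request:
play_rows(
  rows=[
    {"tx": 0,"ty": 0,"tz": 0,"wx": 0,"wy": 0,"wz": 0},
    {"tx": 0,"ty": 0,"tz": 0,"wx": 0,"wy": 0,"wz": 0},
    {"tx": 0,"ty": 0,"tz": 0,"wx": 0,"wy": 0,"wz": 0},
    {"tx": 0,"ty": 0,"tz": 0,"wx": 0,"wy": 0,"wz": 0},
    {"tx": 0,"ty": 0,"tz": 10,"wx": 0,"wy": 0,"wz": 0},
    {"tx": 0,"ty": 0,"tz": 40,"wx": 0,"wy": 0,"wz": 0},
    {"tx": 0,"ty": 0,"tz": 50,"wx": 0,"wy": 0,"wz": 0},
    {"tx": 0,"ty": 0,"tz": 30,"wx": 0,"wy": 0,"wz": 0},
  ],
  fingers=1,
)

```text
t: 13.4
position: [0.4506, 0.0144, 0.1464]
eef_rot: [-0.437, 0.9, -0.001, 0.001]
wrist_force: [-0.2, -0.1, -0.0]
width: 0.0878
finger_force: 0.0
```

Request:
play_rows(
  rows=[
    {"tx": 1,"ty": -20,"tz": 0,"wx": 0,"wy": 0,"wz": 0},
    {"tx": 1,"ty": -40,"tz": 10,"wx": 0,"wy": 0,"wz": 0},
    {"tx": 2,"ty": -45,"tz": 10,"wx": 0,"wy": 0,"wz": 0},
    {"tx": 2,"ty": -45,"tz": 10,"wx": 0,"wy": 0,"wz": 0},
    {"tx": 2,"ty": -20,"tz": 10,"wx": 0,"wy": 0,"wz": 0},
    {"tx": 0,"ty": -8,"tz": 0,"wx": 0,"wy": 0,"wz": 0},
    {"tx": 0,"ty": 0,"tz": 0,"wx": 0,"wy": 0,"wz": 0},
    {"tx": 0,"ty": 0,"tz": 0,"wx": 0,"wy": 0,"wz": 0},
  ],
)

```text
t: 14.4
position: [0.4634, -0.1161, 0.1776]
eef_rot: [-0.408, 0.912, -0.041, -0.024]
wrist_force: [0.0, 0.3, -0.1]
width: 0.0875
finger_force: 0.0
```

```bash
python3 - <<'E'
from h import *
st()
c=calibration('wrist');p,d=capture('wrist');Z=cloud(c,d)[...,2]
for zz in(.104,.072,.038): blobs((abs(Z-zz)<.005),c,zz,1000)
p,d=capture('top');c=calibration('top');Z=cloud(c,d)[...,2]
roi=np.zeros(Z.shape,bool);roi[200:290,230:320]=1
blobs(roi&(Z>.032)&(Z<.05),c,.04,100)
E
```

```text
t 14.4 tcp [ 463.4 -116.1  177.6] closing yaw 138.3 tz [-0.011 -0.095 -0.995] w 0.08746780231603583 F [ 0.   0.3 -0.1] 0.0
0.104 px [249. 180.] c=(457.8,-165.0) 33.9x33.7 long-side yaw -37.9
0.072 px [261. 184.] c=(462.8,-157.4) 77.3x37.9 long-side yaw 57.1
0.038 px [241. 398.] c=(632.9,-2.3) 46.2x42.9 long-side yaw -39.2
0.04 px [274. 245.] c=(451.6,14.1) 63.8x63.8 long-side yaw 51.6
```

The arm ran into the joint 6 limit, so the tool tilted slightly. I'll work out the turn to a level pose with the closing yaw at 52.

```bash
cat >> h.py <<'E'
def turn(yaw):
    from scipy.spatial.transform import Rotation as R
    s=telemetry.get_state(); A=R.from_quat(s['eef_rot']).as_matrix(); a=np.radians(yaw)
    y=np.array([np.cos(a),np.sin(a),0]); z=np.array([0,0,-1.]); B=np.c_[np.cross(y,z),y,z]
    lvl=R.align_vectors([[0,0,-1.]],[A[:,2]])[0]
    print('level',lvl.as_rotvec(degrees=True).round(2)); L=lvl.as_matrix()@A
    print('then wz',R.from_matrix(B@L.T).as_rotvec(degrees=True).round(2),'joints',np.round(s['joints'],2))
E
python3 - <<'E'
from h import *
turn(52)
E
```

```text
level [ 5.47 -0.62  0.  ]
then wz [  0.    -0.   -86.19] joints [-0.21  0.27  1.99 -0.12  0.87 -2.54]
```

Request:
play_rows(
  rows=[
    {"tx": 0,"ty": 0,"tz": 0,"wx": 5.4,"wy": -0.6,"wz": -8},
    {"tx": 0,"ty": 0,"tz": 0,"wx": 0,"wy": 0,"wz": -10},
    {"tx": -1,"ty": -10,"tz": 0,"wx": 0,"wy": 0,"wz": -10},
    {"tx": -1,"ty": -10,"tz": 0,"wx": 0,"wy": 0,"wz": -10},
    {"tx": -1,"ty": -10,"tz": 0,"wx": 0,"wy": 0,"wz": -10},
    {"tx": -1,"ty": -10,"tz": 0,"wx": 0,"wy": 0,"wz": -10},
    {"tx": -1,"ty": -9,"tz": 0,"wx": 0,"wy": 0,"wz": -10},
    {"tx": 0,"ty": 0,"tz": 0,"wx": 0,"wy": 0,"wz": -10},
  ],
)

```text
t: 15.5
position: [0.4587, -0.1659, 0.1778]
eef_rot: [0.26, 0.965, 0.003, -0.002]
wrist_force: [-0.1, 0.2, -0.4]
width: 0.088
finger_force: 0.0
```

```bash
python3 - <<'E'
from h import *
st();turn(53)
c=calibration('wrist');p,d=capture('wrist');Z=cloud(c,d)[...,2]
for zz in(.104,.072): blobs((abs(Z-zz)<.005),c,zz,1000)
E
```

```text
t 15.5 tcp [ 458.7 -165.9  177.8] closing yaw 59.8 tz [-0.003  0.006 -1.   ] w 0.08795802742480359 F [-0.1  0.2 -0.4] 0.0
level [-0.35 -0.16  0.  ]
then wz [ 0.    0.   -6.81] joints [-0.37  0.29  1.96  0.01  0.9  -1.42]
0.104 px [281. 226.] c=(457.8,-164.8) 34.3x33.7 long-side yaw -37.8
0.072 px [290. 210.] c=(462.9,-157.3) 77.2x38.3 long-side yaw 57.0
```

Request:
play_rows(
  rows=[
    {"tx": -1,"ty": 1,"tz": -20,"wx": -0.3,"wy": -0.2,"wz": -7.5},
    {"tx": 0,"ty": 0,"tz": -35,"wx": 0,"wy": 0,"wz": 0},
    {"tx": 0,"ty": 0,"tz": -25,"wx": 0,"wy": 0,"wz": 0},
    {"tx": 0,"ty": 0,"tz": -11,"wx": 0,"wy": 0,"wz": 0},
    {"tx": 0,"ty": 0,"tz": -4,"wx": 0,"wy": 0,"wz": 0},
    {"tx": 0,"ty": 0,"tz": 0,"wx": 0,"wy": 0,"wz": 0},
    {"tx": 0,"ty": 0,"tz": 0,"wx": 0,"wy": 0,"wz": 0},
    {"tx": 0,"ty": 0,"tz": 0,"wx": 0,"wy": 0,"wz": 0},
  ],
)

```text
t: 16.55
position: [0.4583, -0.1649, 0.0836]
eef_rot: [0.32, 0.947, 0.001, 0.001]
wrist_force: [0.7, 0.7, 0.5]
width: 0.0879
finger_force: 0.0
```

Request:
play_rows(
  rows=[
    {"tx": 0,"ty": 0,"tz": 0,"wx": 0,"wy": 0,"wz": 0},
    {"tx": 0,"ty": 0,"tz": 0,"wx": 0,"wy": 0,"wz": 0},
    {"tx": 0,"ty": 0,"tz": 0,"wx": 0,"wy": 0,"wz": 0},
    {"tx": 0,"ty": 0,"tz": 0,"wx": 0,"wy": 0,"wz": 0},
    {"tx": 0,"ty": 0,"tz": 0,"wx": 0,"wy": 0,"wz": 0},
    {"tx": 0,"ty": 0,"tz": 0,"wx": 0,"wy": 0,"wz": 0},
    {"tx": 0,"ty": 0,"tz": 0,"wx": 0,"wy": 0,"wz": 0},
    {"tx": 0,"ty": 0,"tz": 0,"wx": 0,"wy": 0,"wz": 0},
  ],
  fingers=0.2,
)

```text
t: 17.55
position: [0.4579, -0.1647, 0.0829]
eef_rot: [0.32, 0.947, 0.001, 0.001]
wrist_force: [-0.5, 0.2, 0.0]
width: 0.0336
finger_force: 30.0
```

Request:
play_rows(
  rows=[
    {"tx": 0,"ty": 0,"tz": 8,"wx": 0,"wy": 0,"wz": 0},
    {"tx": 0,"ty": 0,"tz": 16,"wx": 0,"wy": 0,"wz": 0},
    {"tx": 5,"ty": 10,"tz": 16,"wx": 0,"wy": 0,"wz": 0},
    {"tx": 15,"ty": 28,"tz": 0,"wx": 0,"wy": 0,"wz": 4},
    {"tx": 20,"ty": 38,"tz": 0,"wx": 0,"wy": 0,"wz": 4},
    {"tx": 22,"ty": 42,"tz": 0,"wx": 0,"wy": 0,"wz": 4},
    {"tx": 22,"ty": 42,"tz": 0,"wx": 0,"wy": 0,"wz": 4},
    {"tx": 22,"ty": 42,"tz": 0,"wx": 0,"wy": 0,"wz": 0},
  ],
)

```text
t: 18.55
position: [0.5648, 0.0387, 0.1244]
eef_rot: [0.185, 0.983, 0.001, 0.001]
wrist_force: [0.4, -1.2, 0.1]
width: 0.0341
finger_force: 30.0
```

Request:
play_rows(
  rows=[
    {"tx": 22,"ty": 42,"tz": 0,"wx": 0,"wy": 0,"wz": 0},
    {"tx": 20,"ty": 38,"tz": 0,"wx": 0,"wy": 0,"wz": 0},
    {"tx": 16,"ty": 28,"tz": 0,"wx": 0,"wy": 0,"wz": 0},
    {"tx": 10,"ty": 16,"tz": -10,"wx": 0,"wy": 0,"wz": 0},
    {"tx": 0,"ty": 0,"tz": -20,"wx": 0,"wy": 0,"wz": 0},
    {"tx": 0,"ty": 0,"tz": -20,"wx": 0,"wy": 0,"wz": 0},
    {"tx": 0,"ty": 0,"tz": 0,"wx": 0,"wy": 0,"wz": 0},
    {"tx": 0,"ty": 0,"tz": 0,"wx": 0,"wy": 0,"wz": 0},
  ],
)

```text
t: 19.55
position: [0.6317, 0.1605, 0.0727]
eef_rot: [0.186, 0.983, 0.0, 0.0]
wrist_force: [0.2, 0.2, -0.1]
width: 0.0334
finger_force: 30.0
```

```bash
python3 - <<'E'
from h import *
st();turn(68.5)
p,d=capture('wrist');cv2.imwrite('pics/w5.png',p[:,:,::-1])
E
```

```text
t 19.55 tcp [631.7 160.5  72.7] closing yaw 68.6 tz [ 0.001  0.001 -1.   ] w 0.03343863064248476 F [ 0.2  0.2 -0.1] 29.998977184295654
level [-0.05  0.04  0.  ]
then wz [-0.   0.  -0.1] joints [ 0.23  0.65  1.65  0.    0.85 -0.97]
```

View pics/w5.png

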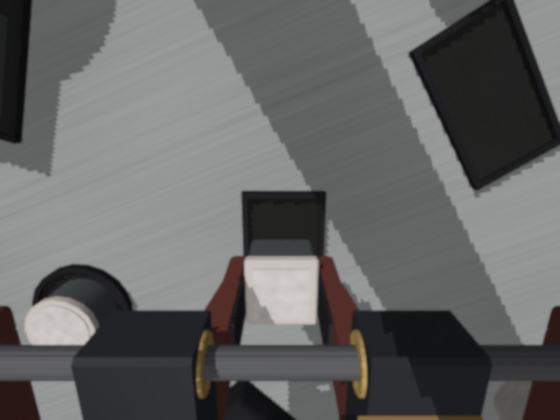

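The nest spans 243–326 in the view and the tin 244–319, aligned in yaw and about 2 mm off. I'll correct by y +2 and lower.

Request:
play_rows(
  rows=[
    {"tx": 0,"ty": 2,"tz": -15,"wx": 0,"wy": 0,"wz": 0},
    {"tx": 0,"ty": 0,"tz": -20,"wx": 0,"wy": 0,"wz": 0},
    {"tx": 0,"ty": 0,"tz": -14,"wx": 0,"wy": 0,"wz": 0},
    {"tx": 0,"ty": 0,"tz": -6,"wx": 0,"wy": 0,"wz": 0},
    {"tx": 0,"ty": 0,"tz": -3,"wx": 0,"wy": 0,"wz": 0},
    {"tx": 0,"ty": 0,"tz": -1,"wx": 0,"wy": 0,"wz": 0},
    {"tx": 0,"ty": 0,"tz": 0,"wx": 0,"wy": 0,"wz": 0},
    {"tx": 0,"ty": 0,"tz": 0,"wx": 0,"wy": 0,"wz": 0},
  ],
)

```text
t: 20.6
position: [0.6322, 0.1633, 0.0144]
eef_rot: [0.185, 0.983, 0.001, 0.001]
wrist_force: [0.1, 0.0, -0.4]
width: 0.0339
finger_force: 30.0
```

Request:
play_rows(
  rows=[
    {"tx": 0,"ty": 0,"tz": 0,"wx": 0,"wy": 0,"wz": 0},
    {"tx": 0,"ty": 0,"tz": 0,"wx": 0,"wy": 0,"wz": 0},
    {"tx": 0,"ty": 0,"tz": 0,"wx": 0,"wy": 0,"wz": 0},
    {"tx": 0,"ty": 0,"tz": 0,"wx": 0,"wy": 0,"wz": 0},
    {"tx": 0,"ty": 0,"tz": 10,"wx": 0,"wy": 0,"wz": 0},
    {"tx": 0,"ty": 0,"tz": 40,"wx": 0,"wy": 0,"wz": 0},
    {"tx": 0,"ty": 0,"tz": 50,"wx": 0,"wy": 0,"wz": 0},
    {"tx": 0,"ty": 0,"tz": 10,"wx": 0,"wy": 0,"wz": 0},
  ],
  fingers=1,
)

```text
t: 21.6
position: [0.6342, 0.1639, 0.1284]
eef_rot: [0.185, 0.983, 0.002, 0.004]
wrist_force: [-0.4, -0.5, -0.0]
width: 0.0879
finger_force: 0.0
```

Request:
play_rows(
  rows=[
    {"tx": -8,"ty": -16,"tz": 0,"wx": 0,"wy": 0,"wz": -10},
    {"tx": -17,"ty": -32,"tz": 0,"wx": 0,"wy": 0,"wz": -10},
    {"tx": -20,"ty": -40,"tz": 0,"wx": 0,"wy": 0,"wz": -10},
    {"tx": -20,"ty": -40,"tz": 0,"wx": 0,"wy": 0,"wz": -10},
    {"tx": -20,"ty": -40,"tz": 0,"wx": 0,"wy": 0,"wz": -10},
    {"tx": -20,"ty": -40,"tz": 0,"wx": 0,"wy": 0,"wz": -10},
    {"tx": -20,"ty": -40,"tz": 0,"wx": 0,"wy": 0,"wz": -10},
    {"tx": -20,"ty": -33,"tz": 0,"wx": 0,"wy": 0,"wz": -10},
  ],
)

```text
t: 22.6
position: [0.4857, -0.119, 0.1237]
eef_rot: [0.775, 0.631, -0.0, 0.001]
wrist_force: [1.0, -0.6, -0.1]
width: 0.088
finger_force: 0.0
```

Request:
play_rows(
  rows=[
    {"tx": -16,"ty": -24,"tz": 0,"wx": 0,"wy": 0,"wz": -10},
    {"tx": -10,"ty": -16,"tz": 0,"wx": 0,"wy": 0,"wz": -10},
    {"tx": 0,"ty": 0,"tz": 10,"wx": 0,"wy": 0,"wz": 0},
    {"tx": 0,"ty": 0,"tz": 10,"wx": 0,"wy": 0,"wz": 0},
    {"tx": 0,"ty": 0,"tz": 0,"wx": 0,"wy": 0,"wz": 0},
    {"tx": 0,"ty": 0,"tz": 0,"wx": 0,"wy": 0,"wz": 0},
    {"tx": 0,"ty": 0,"tz": 0,"wx": 0,"wy": 0,"wz": 0},
    {"tx": 0,"ty": 0,"tz": 0,"wx": 0,"wy": 0,"wz": 0},
  ],
)

```text
t: 23.6
position: [0.4608, -0.1575, 0.1437]
eef_rot: [0.872, 0.49, -0.0, 0.001]
wrist_force: [-0.5, 0.4, -0.3]
width: 0.0878
finger_force: 0.0
```

```bash
python3 - <<'E'
from h import *
st();turn(-33)
c=calibration('wrist');p,d=capture('wrist');Z=cloud(c,d)[...,2]
for zz in(.072,.038): blobs((abs(Z-zz)<.005),c,zz,1000)
p,d=capture('top');c=calibration('top');Z=cloud(c,d)[...,2]
roi=np.zeros(Z.shape,bool);roi[140:185,190:235]=1
blobs(roi&(Z>.025)&(Z<.045),c,.034,50)
E
```

```text
t 23.6 tcp [ 460.8 -157.5  143.7] closing yaw -31.3 tz [ 0.    -0.001 -1.   ] w 0.08784810989220863 F [-0.5  0.4 -0.3] 0.0
level [0.07 0.02 0.  ]
then wz [-0.   -0.   -1.68] joints [-0.35  0.34  1.99 -0.    0.81  0.19]
0.072 px [283. 225.] c=(464.1,-157.6) 78.0x37.5 long-side yaw 57.5
0.072 px [509.  86.] c=(634.3,-151.6) 70.9x65.7 long-side yaw 72.2
0.038 px [142.  35.] c=(447.3,7.4) 64.9x49.5 long-side yaw -38.4
0.034 px [209. 160.] c=(632.2,162.8) 34.4x33.9 long-side yaw 68.5
```

Request:
play_rows(
  rows=[
    {"tx": 2,"ty": 0,"tz": -20,"wx": 0,"wy": 0,"wz": -1.3},
    {"tx": 0,"ty": 0,"tz": -35,"wx": 0,"wy": 0,"wz": 0},
    {"tx": 0,"ty": 0,"tz": -25,"wx": 0,"wy": 0,"wz": 0},
    {"tx": 0,"ty": 0,"tz": -11,"wx": 0,"wy": 0,"wz": 0},
    {"tx": 0,"ty": 0,"tz": -4,"wx": 0,"wy": 0,"wz": 0},
    {"tx": 0,"ty": 0,"tz": 0,"wx": 0,"wy": 0,"wz": 0},
    {"tx": 0,"ty": 0,"tz": 0,"wx": 0,"wy": 0,"wz": 0},
    {"tx": 0,"ty": 0,"tz": 0,"wx": 0,"wy": 0,"wz": 0},
  ],
)

```text
t: 24.7
position: [0.4633, -0.1579, 0.0496]
eef_rot: [0.877, 0.48, 0.0, 0.001]
wrist_force: [0.1, 1.0, -0.3]
width: 0.0876
finger_force: 0.0
```

Request:
play_rows(
  rows=[
    {"tx": 0,"ty": 0,"tz": 0,"wx": 0,"wy": 0,"wz": 0},
    {"tx": 0,"ty": 0,"tz": 0,"wx": 0,"wy": 0,"wz": 0},
    {"tx": 0,"ty": 0,"tz": 0,"wx": 0,"wy": 0,"wz": 0},
    {"tx": 0,"ty": 0,"tz": 0,"wx": 0,"wy": 0,"wz": 0},
    {"tx": 0,"ty": 0,"tz": 0,"wx": 0,"wy": 0,"wz": 0},
    {"tx": 0,"ty": 0,"tz": 0,"wx": 0,"wy": 0,"wz": 0},
    {"tx": 0,"ty": 0,"tz": 0,"wx": 0,"wy": 0,"wz": 0},
    {"tx": 0,"ty": 0,"tz": 0,"wx": 0,"wy": 0,"wz": 0},
  ],
  fingers=0.2,
)

```text
t: 25.7
position: [0.4628, -0.1577, 0.0489]
eef_rot: [0.877, 0.48, -0.0, 0.001]
wrist_force: [0.8, -0.2, 0.8]
width: 0.0377
finger_force: 30.0
```

Request:
play_rows(
  rows=[
    {"tx": 0,"ty": 0,"tz": 10,"wx": 0,"wy": 0,"wz": 0},
    {"tx": 0,"ty": 0,"tz": 25,"wx": 0,"wy": 0,"wz": 0},
    {"tx": 2,"ty": 8,"tz": 30,"wx": 0,"wy": 0,"wz": 0},
    {"tx": 6,"ty": 22,"tz": 15,"wx": 0,"wy": 0,"wz": -3},
    {"tx": 10,"ty": 36,"tz": 0,"wx": 0,"wy": 0,"wz": -4},
    {"tx": 13,"ty": 46,"tz": 0,"wx": 0,"wy": 0,"wz": -5},
    {"tx": 13,"ty": 46,"tz": 0,"wx": 0,"wy": 0,"wz": -5},
    {"tx": 13,"ty": 46,"tz": 0,"wx": 0,"wy": 0,"wz": -5},
  ],
)

```text
t: 26.7
position: [0.5202, 0.0477, 0.1296]
eef_rot: [0.953, 0.302, 0.0, 0.001]
wrist_force: [0.4, -0.3, -0.7]
width: 0.0378
finger_force: 30.0
```

Request:
play_rows(
  rows=[
    {"tx": 13,"ty": 46,"tz": 0,"wx": 0,"wy": 0,"wz": -5},
    {"tx": 13,"ty": 46,"tz": 0,"wx": 0,"wy": 0,"wz": -5},
    {"tx": 13,"ty": 46,"tz": 0,"wx": 0,"wy": 0,"wz": -5},
    {"tx": 13,"ty": 46,"tz": 0,"wx": 0,"wy": 0,"wz": -5},
    {"tx": 12,"ty": 42,"tz": 0,"wx": 0,"wy": 0,"wz": -3},
    {"tx": 8,"ty": 30,"tz": 0,"wx": 0,"wy": 0,"wz": -2},
    {"tx": 3,"ty": 13,"tz": 0,"wx": 0,"wy": 0,"wz": 0},
    {"tx": 0,"ty": 0,"tz": 0,"wx": 0,"wy": 0,"wz": 0},
  ],
)

```text
t: 27.7
position: [0.5946, 0.3154, 0.129]
eef_rot: [0.996, 0.091, -0.0, 0.001]
wrist_force: [-0.6, 0.2, -2.2]
width: 0.038
finger_force: 30.0
```

```bash
python3 - <<'E'
from h import *
st();turn(-79.3)
c=calibration('wrist');p,d=capture('wrist');cv2.imwrite('pics/w6.png',p[:,:,::-1])
p,d=capture('top');c=calibration('top');Z=cloud(c,d)[...,2]
roi=np.zeros(Z.shape,bool);roi[200:290,310:400]=1
blobs(roi&(Z>.025)&(Z<.045),c,.038,50)
E
```

```text
t 27.7 tcp [594.6 315.4 129. ] closing yaw -79.6 tz [-0.001 -0.002 -1.   ] w 0.03800587614031792 F [-0.6  0.2 -2.2] 29.999261498451233
level [ 0.11 -0.05  0.  ]
then wz [-0.   -0.    0.26] joints [ 0.47  0.6   1.57 -0.    0.97  1.86]
0.038 px [352. 244.] c=(459.2,-154.7) 65.1x62.5 long-side yaw -88.4
```

View pics/w6.png

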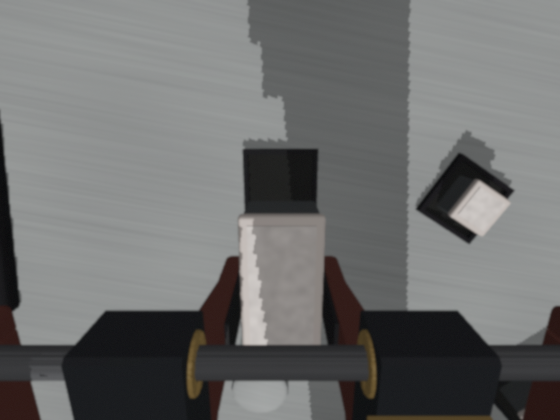

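The oblong nest (243–318 at y 150) is centred on the held tin (239–325) and parallel to it. I'll lower it.

Request:
play_rows(
  rows=[
    {"tx": 1,"ty": 0,"tz": -20,"wx": 0,"wy": 0,"wz": 0},
    {"tx": 0,"ty": 0,"tz": -38,"wx": 0,"wy": 0,"wz": 0},
    {"tx": 0,"ty": 0,"tz": -32,"wx": 0,"wy": 0,"wz": 0},
    {"tx": 0,"ty": 0,"tz": -15,"wx": 0,"wy": 0,"wz": 0},
    {"tx": 0,"ty": 0,"tz": -7,"wx": 0,"wy": 0,"wz": 0},
    {"tx": 0,"ty": 0,"tz": -3,"wx": 0,"wy": 0,"wz": 0},
    {"tx": 0,"ty": 0,"tz": 0,"wx": 0,"wy": 0,"wz": 0},
    {"tx": 0,"ty": 0,"tz": 0,"wx": 0,"wy": 0,"wz": 0},
  ],
)

```text
t: 28.8
position: [0.5965, 0.3156, 0.015]
eef_rot: [0.996, 0.09, 0.0, 0.0]
wrist_force: [-0.2, 0.3, -2.5]
width: 0.0381
finger_force: 30.0
```

Request:
play_rows(
  rows=[
    {"tx": 0,"ty": 0,"tz": 0,"wx": 0,"wy": 0,"wz": 0},
    {"tx": 0,"ty": 0,"tz": 0,"wx": 0,"wy": 0,"wz": 0},
    {"tx": 0,"ty": 0,"tz": 0,"wx": 0,"wy": 0,"wz": 0},
    {"tx": 0,"ty": 0,"tz": 0,"wx": 0,"wy": 0,"wz": 0},
    {"tx": 0,"ty": 0,"tz": 10,"wx": 0,"wy": 0,"wz": 0},
    {"tx": 0,"ty": 0,"tz": 40,"wx": 0,"wy": 0,"wz": 0},
    {"tx": 0,"ty": 0,"tz": 50,"wx": 0,"wy": 0,"wz": 0},
    {"tx": 0,"ty": 0,"tz": 10,"wx": 0,"wy": 0,"wz": 0},
  ],
  fingers=1,
)

```text
t: 29.8
position: [0.5981, 0.3164, 0.1286]
eef_rot: [0.996, 0.09, 0.003, -0.001]
wrist_force: [0.3, 0.2, -0.3]
width: 0.0876
finger_force: 0.0
```

Request:
play_rows(
  rows=[
    {"tx": -6,"ty": -20,"tz": 0,"wx": 0,"wy": 0,"wz": 0},
    {"tx": -12,"ty": -40,"tz": 0,"wx": 0,"wy": 0,"wz": 0},
    {"tx": -14,"ty": -48,"tz": 0,"wx": 0,"wy": 0,"wz": 0},
    {"tx": -14,"ty": -48,"tz": 0,"wx": 0,"wy": 0,"wz": 0},
    {"tx": -14,"ty": -48,"tz": 0,"wx": 0,"wy": 0,"wz": 0},
    {"tx": -14,"ty": -48,"tz": 0,"wx": 0,"wy": 0,"wz": 0},
    {"tx": -14,"ty": -48,"tz": 0,"wx": 0,"wy": 0,"wz": 0},
    {"tx": -14,"ty": -48,"tz": 0,"wx": 0,"wy": 0,"wz": 0},
  ],
)

```text
t: 30.8
position: [0.4908, -0.0347, 0.1224]
eef_rot: [0.996, 0.09, -0.002, 0.001]
wrist_force: [-0.3, 0.1, 0.2]
width: 0.0882
finger_force: 0.0
```

Request:
play_rows(
  rows=[
    {"tx": -14,"ty": -48,"tz": 0,"wx": 0,"wy": 0,"wz": 0},
    {"tx": -12,"ty": -40,"tz": 0,"wx": 0,"wy": 0,"wz": 0},
    {"tx": -8,"ty": -26,"tz": 0,"wx": 0,"wy": 0,"wz": 0},
    {"tx": -2,"ty": -9,"tz": 0,"wx": 0,"wy": 0,"wz": 0},
    {"tx": 0,"ty": 0,"tz": 0,"wx": 0,"wy": 0,"wz": 0},
    {"tx": 0,"ty": 0,"tz": 0,"wx": 0,"wy": 0,"wz": 0},
    {"tx": 0,"ty": 0,"tz": 0,"wx": 0,"wy": 0,"wz": 0},
    {"tx": 0,"ty": 0,"tz": 0,"wx": 0,"wy": 0,"wz": 0},
  ],
)

```text
t: 31.8
position: [0.458, -0.1551, 0.124]
eef_rot: [0.996, 0.091, -0.0, 0.001]
wrist_force: [-0.6, 0.3, -0.2]
width: 0.088
finger_force: 0.0
```

```bash
python3 - <<'E'
from h import *
st();turn(-79.3)
c=calibration('wrist');p,d=capture('wrist');Z=cloud(c,d)[...,2]
for zz in(.038,): blobs((abs(Z-zz)<.005),c,zz,1000)
blobs(p.max(2)<30,c,.007,2500)
p,d=capture('top');c=calibration('top');Z=cloud(c,d)[...,2]
roi=np.zeros(Z.shape,bool);roi[140:230,100:180]=1
blobs(roi&(Z>.025)&(Z<.045),c,.036,50)
E
```

```text
t 31.8 tcp [ 458.  -155.1  124. ] closing yaw -79.6 tz [-0.001 -0.002 -1.   ] w 0.08802742158431871 F [-0.6  0.3 -0.2] 0.0
level [ 0.09 -0.03  0.  ]
then wz [-0.    0.    0.28] joints [-0.35  0.37  2.01 -0.    0.76  1.04]
0.038 px [282. 222.] c=(459.8,-156.5) 65.5x64.2 long-side yaw 10.4
0.038 px [ 55. 192.] c=(451.9,12.7) 66.8x64.4 long-side yaw -38.4
0.007 px [ 59. 369.] c=(261.3,39.0) 129.6x128.4 long-side yaw -79.6
0.007 px [499. 367.] c=(342.9,-404.6) 128.5x125.8 long-side yaw 11.8
0.007 px [457. 246.] c=(455.0,-312.7) 89.7x86.1 long-side yaw 59.3
0.007 px [103. 180.] c=(451.2,11.9) 88.8x86.4 long-side yaw -38.0
0.036 px [138. 174.] c=(597.0,313.8) 78.0x39.0 long-side yaw 10.3
```

Request:
play_rows(
  rows=[
    {"tx": 2,"ty": -1,"tz": -20,"wx": 0,"wy": 0,"wz": 0},
    {"tx": 0,"ty": 0,"tz": -40,"wx": 0,"wy": 0,"wz": 0},
    {"tx": 0,"ty": 0,"tz": -32,"wx": 0,"wy": 0,"wz": 0},
    {"tx": 0,"ty": 0,"tz": -15,"wx": 0,"wy": 0,"wz": 0},
    {"tx": 0,"ty": 0,"tz": -5,"wx": 0,"wy": 0,"wz": 0},
    {"tx": 0,"ty": 0,"tz": 0,"wx": 0,"wy": 0,"wz": 0},
    {"tx": 0,"ty": 0,"tz": 0,"wx": 0,"wy": 0,"wz": 0},
    {"tx": 0,"ty": 0,"tz": 0,"wx": 0,"wy": 0,"wz": 0},
  ],
)

```text
t: 32.9
position: [0.4604, -0.1569, 0.0127]
eef_rot: [0.996, 0.09, 0.0, 0.001]
wrist_force: [0.8, 0.7, -0.3]
width: 0.0877
finger_force: 0.0
```

Request:
play_rows(
  rows=[
    {"tx": 0,"ty": 0,"tz": 0,"wx": 0,"wy": 0,"wz": 0},
    {"tx": 0,"ty": 0,"tz": 0,"wx": 0,"wy": 0,"wz": 0},
    {"tx": 0,"ty": 0,"tz": 0,"wx": 0,"wy": 0,"wz": 0},
    {"tx": 0,"ty": 0,"tz": 0,"wx": 0,"wy": 0,"wz": 0},
    {"tx": 0,"ty": 0,"tz": 0,"wx": 0,"wy": 0,"wz": 0},
    {"tx": 0,"ty": 0,"tz": 0,"wx": 0,"wy": 0,"wz": 0},
    {"tx": 0,"ty": 0,"tz": 0,"wx": 0,"wy": 0,"wz": 0},
    {"tx": 0,"ty": 0,"tz": 10,"wx": 0,"wy": 0,"wz": 0},
  ],
  fingers=0.5,
)

```text
t: 33.9
position: [0.4592, -0.1565, 0.0216]
eef_rot: [0.996, 0.09, -0.001, 0.0]
wrist_force: [-0.4, 0.4, -2.3]
width: 0.0658
finger_force: 30.0
```

Request:
play_rows(
  rows=[
    {"tx": 0,"ty": 0,"tz": 25,"wx": 0,"wy": 0,"wz": 0},
    {"tx": 0,"ty": -12,"tz": 15,"wx": 0,"wy": 0,"wz": 0},
    {"tx": -1,"ty": -30,"tz": 0,"wx": 0,"wy": 0,"wz": 0},
    {"tx": -1,"ty": -36,"tz": 0,"wx": 0,"wy": 0,"wz": 0},
    {"tx": -1,"ty": -36,"tz": 0,"wx": 0,"wy": 0,"wz": 0},
    {"tx": -2,"ty": -30,"tz": 0,"wx": 0,"wy": 0,"wz": 0},
    {"tx": -1,"ty": -12,"tz": 0,"wx": 0,"wy": 0,"wz": 0},
    {"tx": 0,"ty": 0,"tz": 0,"wx": 0,"wy": 0,"wz": 0},
  ],
)

```text
t: 34.9
position: [0.4535, -0.3132, 0.062]
eef_rot: [0.996, 0.09, -0.0, 0.001]
wrist_force: [0.7, 0.4, -0.8]
width: 0.0655
finger_force: 30.0
```

Now lower from 62 to about 14.5 mm and release.

Request:
play_rows(
  rows=[
    {"tx": 0,"ty": 1,"tz": -12,"wx": 0,"wy": 0,"wz": 0},
    {"tx": 0,"ty": 0,"tz": -18,"wx": 0,"wy": 0,"wz": 0},
    {"tx": 0,"ty": 0,"tz": -10,"wx": 0,"wy": 0,"wz": 0},
    {"tx": 0,"ty": 0,"tz": -5,"wx": 0,"wy": 0,"wz": 0},
    {"tx": 0,"ty": 0,"tz": -2.5,"wx": 0,"wy": 0,"wz": 0},
    {"tx": 0,"ty": 0,"tz": 0,"wx": 0,"wy": 0,"wz": 0},
    {"tx": 0,"ty": 0,"tz": 0,"wx": 0,"wy": 0,"wz": 0},
    {"tx": 0,"ty": 0,"tz": 0,"wx": 0,"wy": 0,"wz": 0},
  ],
)

```text
t: 35.9
position: [0.454, -0.3119, 0.0147]
eef_rot: [0.996, 0.09, -0.0, 0.001]
wrist_force: [0.2, -0.9, -1.5]
width: 0.0654
finger_force: 30.0
```

Request:
play_rows(
  rows=[
    {"tx": 0,"ty": 0,"tz": 0,"wx": 0,"wy": 0,"wz": 0},
    {"tx": 0,"ty": 0,"tz": 0,"wx": 0,"wy": 0,"wz": 0},
    {"tx": 0,"ty": 0,"tz": 0,"wx": 0,"wy": 0,"wz": 0},
    {"tx": 0,"ty": 0,"tz": 0,"wx": 0,"wy": 0,"wz": 0},
    {"tx": 0,"ty": 0,"tz": 10,"wx": 0,"wy": 0,"wz": 0},
    {"tx": 0,"ty": 0,"tz": 40,"wx": 0,"wy": 0,"wz": 0},
    {"tx": 0,"ty": 0,"tz": 50,"wx": 0,"wy": 0,"wz": 0},
    {"tx": 0,"ty": 0,"tz": 30,"wx": 0,"wy": 0,"wz": 0},
  ],
  fingers=1,
)

```text
t: 36.9
position: [0.4546, -0.3122, 0.1475]
eef_rot: [0.996, 0.09, 0.001, 0.002]
wrist_force: [0.2, -0.6, -0.1]
width: 0.088
finger_force: 0.0
```

Request:
play_rows(
  rows=[
    {"tx": 0,"ty": 40,"tz": 0,"wx": 0,"wy": 0,"wz": 0},
    {"tx": 0,"ty": 40,"tz": 0,"wx": 0,"wy": 0,"wz": 0},
    {"tx": 0,"ty": 40,"tz": 0,"wx": 0,"wy": 0,"wz": 0},
    {"tx": 0,"ty": 30,"tz": 0,"wx": 0,"wy": 0,"wz": 0},
    {"tx": 0,"ty": 0,"tz": 0,"wx": 0,"wy": 0,"wz": 0},
    {"tx": 0,"ty": 0,"tz": 0,"wx": 0,"wy": 0,"wz": 0},
    {"tx": 0,"ty": 0,"tz": 0,"wx": 0,"wy": 0,"wz": 0},
    {"tx": 0,"ty": 0,"tz": 0,"wx": 0,"wy": 0,"wz": 0},
  ],
)

```text
t: 37.9
position: [0.4539, -0.1625, 0.1444]
eef_rot: [0.996, 0.09, -0.0, 0.001]
wrist_force: [-0.8, -0.1, -0.2]
width: 0.0878
finger_force: 0.0
```

```bash
python3 - <<'E'
from h import *
st()
p,d=capture('top');c=calibration('top');P=cloud(c,d);Z=P[...,2];cv2.imwrite('pics/top9.png',p[:,:,::-1])
for n,u,v,z in(('RL',420,248,.04),('SL',274,246,.04),('O',142,177,.036),('RS',284,163,.036),('SS',211,162,.034)):
    roi=np.zeros(Z.shape,bool);roi[v-32:v+32,u-32:u+32]=1
    m=roi&(Z>.02)&(Z<.06); print(n,'lid z',np.median(Z[m&(abs(Z-z)<.006)]).round(4)); blobs(roi&(abs(Z-z)<.006),c,z,60)
E
```

```text
t 37.9 tcp [ 453.9 -162.5  144.4] closing yaw -79.7 tz [-0.    -0.002 -1.   ] w 0.08776011113528695 F [-0.8 -0.1 -0.2] 0.0
RL lid z nan
SL lid z 0.0401
0.04 px [274. 245.] c=(451.6,14.1) 63.8x63.8 long-side yaw 51.6
O lid z 0.0355
0.036 px [138. 174.] c=(597.0,314.1) 77.9x38.6 long-side yaw 10.8
RS lid z 0.0359
0.036 px [284. 161.] c=(634.1,-1.8) 46.5x46.0 long-side yaw 1.7
SS lid z 0.0334
0.034 px [208. 160.] c=(632.2,162.8) 34.4x33.9 long-side yaw 68.5
  return _methods._mean(a, axis=axis, dtype=dtype,
  ret = ret.dtype.type(ret / rcount)
```

View pics/top9.png

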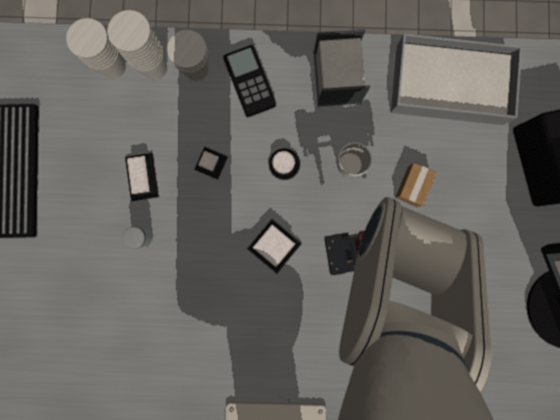

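The top view shows four tins in their nests, at (142,175), (208,161), (284,161) and (274,245). The arm hides the round nest at (420,248), so I'll check it with the wrist camera.

```bash
python3 - <<'E'
from h import *
c=calibration('wrist');p,d=capture('wrist');Z=cloud(c,d)[...,2]
blobs(abs(Z-.04)<.004,c,.04,1000);blobs((abs(Z-.007)<.008)&(p.max(2)<30),c,.007,1000)
print(np.median(Z[(abs(Z-.04)<.008)]))
E
```

```text
0.04 px [456. 247.] c=(454.2,-311.7) 66.0x64.7 long-side yaw -79.7
0.04 px [ 63. 179.] c=(452.2,11.8) 65.3x63.9 long-side yaw -38.4
0.007 px [428. 221.] c=(461.1,-302.1) 86.8x64.3 long-side yaw -28.8
0.007 px [107. 172.] c=(451.1,12.0) 88.5x86.6 long-side yaw -38.1
0.04095385508306826
```

The large round tin is in its nest: its lid is at z 40 mm and it is centred to about 1 mm.

```bash
python3 -c "
from bench import ticket
print(ticket.close_job())"
```

```text
the job is handed in; nothing more can be done
None
```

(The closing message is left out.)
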